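# Dispense the red lot bead

## Robot

A 6-joint arm with a two-finger parallel gripper is mounted at the origin on a cart in front of the work surface, level with it; the furniture and walls round the work are solid. World frame = base frame: x ahead of the robot, y to its left, z up, the work surface at z = 0. Lengths are in m, angles in rad, forces in N, time in s.
With the tool pointing down it reaches from about 0.325 to 0.875 m from the base axis. Payload 4.4 kg.
Tool frame: the origin (TCP) lies midway between the tips of the shut fingers; the grasp point (between the pads) lies 19 mm behind it; z points along the fingers, y is the line along which they close (so a half turn about z gives the same grasp; the last joint's range is limited). The gripper opens to 85 mm and grips with 20 to 120 N. Pads are 22 mm wide; open, the fingers measure 114 mm over their backs; the gripper's body (76 mm by 85 mm) begins 54 mm behind the grasp point. The pads swing forward as they close: fully open they stand 13 mm farther back than shut.
Start: joints at [1.034, 0.207, 1.542, -0, 1.393, -0.15], TCP at [0.217, 0.533, 0.231] pointing down, gripper open.
Joint ranges: [-2.73, 2.73], [-0.86, 2.22], [0.23, 2.46], [-1.11, 4.25], [0.08, 2.63], [-2.82, 2.82]. Speed limits (rad/s): [2.79, 2.79, 3.14, 3.14, 3.14, 3.14].

## Interface

Orientations are given as a rotation vector (axis times angle).
In Python, from station import bot gives the robot as it stands.
- The arm moves only by the tool servo_tool, never from a script. Its argument "deltas" is a list that holds one entry, the list of rows, each a list of 5 numbers: the shift along the world's x, y, z in mm, then the turn about the world's z in degrees, then the opening, from 0 (shut) to 1 (fully open). A call has 1 to 12 rows; each row shifts and turns the commanded pose from where the row before left it; what a row does not reach is not made up. A row lasts 1/10 s, in which the tool goes at most 50 mm and 8.59 degrees, less where a joint would pass 70% of its speed; a pose out of reach is approached as far as the arm can. A call with a gripper value outside its range is refused whole. The fingers move at their own pace and stop on an object; the grip force is fixed at half the most. Time passes only in rows, so rows that do not move let the fingers close. It gives the time, the measured TCP pose, the force, the opening and the grip force at its end, in the units of the state.
- bot.sense(): the state, without advancing time (a new reading comes with each control period).
- bot.get_image(name): name is "scene" or "top"; returns a dict with "pixels" (420x560x3 uint8, red, green, blue), "fx", "fy", "cx", "cy" (pixels), "xyz" and "attitude" of the camera in the world. Camera axes: x right, y down, z forward; pixel columns grow to the right and rows downward; lengths in m; the calibration is good to about 2 mm. A picture is of the moment at which its call begins. There is no depth.
- bot.hand_in(): hands the job in; it is judged then, once.
The state is a dict: "t": time; "q": joint angles; "qvel": joint speeds; "tau": joint torques, N m; "tool_pos": TCP position; "tcp_rot": TCP orientation; "force": force on the tool from outside, world axes, zero at the start; "ft_torque": the same for the moment, N m; "width": finger opening in m; "grasp_force": force on a finger pad.
Only numpy, scipy, OpenCV 4.12 (cv2) and the standard library are available. Lean on these libraries where they do the work, as an engineer would, in place of code of your own. Each camera call takes 0.05 s, during which the arm holds its last target. There are 200 camera calls.

## Task

The next tile lot gets the red marker bead. Turn the wheel of the bead dispenser by its blue knob until the compartment with the red bead stands squarely at the yellow spout, then tip the deck by its red lift bar so that this bead rolls out into the white tray. Leave the other beads in the wheel, do not touch the beads with the fingers, and lower the deck back to rest and let go.

Things in the scene. Friction and masses are not known exactly. Their poses are not given: they have to be found in the camera images.
- dispenser: fixed bead dispenser; origin on the table under the wheel's axis; -y points from wheel to spout and tray, +y to the lift bar. Its deck, an aluminium pan 149 mm across (wall top z 0.128), carries the wheel and is hinged on a line along x at y -0.075, z 0.088; the wall is open only at the yellow spout (40 mm wide, ends at y -0.117). The tray, y -0.195 to -0.095, is part of it.
- wheel (a joint): wheel angle on the deck (rad), positive anticlockwise from above, -3 to 3, stays where left (friction 0.05 N m). Eight open 45 degree compartments between upright grey spokes (tops z 0.122). At 0 a spoke points at the spout, compartment centres 22.5, 67.5, ... degrees either side. Floors fall to the hub: at rest each bead lies against it, 30 mm from the axis, mid-compartment, until the deck is tipped.
- knob_grip (a point): the point to grip, in the middle of the blue bar knob on the wheel's axis, 0.172 m above the table with the deck down; the bar is 13 mm thick along this point's x, 46 mm long along its y, 30 mm high (17 mm below the point to 13 mm above); z is the wheel's axis. It turns with the wheel; at wheel angle 0 its axes are the dispenser's.
- deck (a joint): tipping angle of the deck (rad): 0 down at rest, grows as the lift bar is raised, stops at 0.6. Beads at the spout roll out from about 0.2 rad; 0.45 empties the compartment surely. About 2 N at the bar lifts it; it sinks back by its own weight.
- lift_bar (a point): middle of the red lift bar, a round bar of 12 mm diameter along the dispenser's x, clear for 80 mm between its two steel arms; at rest 0.132 m from the wheel's axis towards the dispenser's +y and 0.150 m above the table, with free air below; it moves in an arc about the hinge and can turn between fingers that keep pointing down
- tray_floor (a point): centre of the inner floor of the white catch tray under the spout; inside 84 mm (x) by 92 mm (y), walls about 36 mm high, 58 mm at the far end
- bead_red: the red bead wanted in the tray: solid ball, 17 mm in diameter, 12 g; the origin is its centre. At the start it is in one of the four compartments nearest to the spout, 18 to 72 degrees off the spout's direction to either side.
- bead_yellow: yellow bead, to stay in the wheel: solid ball, 17 mm in diameter, 12 g; the origin is its centre
- bead_green: green bead, to stay in the wheel: solid ball, 17 mm in diameter, 12 g; the origin is its centre
- bead_blue: blue bead, to stay in the wheel: solid ball, 17 mm in diameter, 12 g; the origin is its centre
- bead_black: black bead, to stay in the wheel: solid ball, 17 mm in diameter, 12 g; the origin is its centre
- bead_violet: violet bead, to stay in the wheel: solid ball, 17 mm in diameter, 12 g; the origin is its centre

How it is judged:
By the outcome, as a careful person would: the job done as asked, in the order asked, and still so for the second after the job is handed in, with the robot touching nothing.
It also fails if it takes over 54 s, if anything falls off the work surface, if the arm or the gripper's body presses on something with over 40 N, if the wrist force passes 120 N, or if a joint passes its speed limit or range.

## Working session

There is one attempt and no reset: what is moved stays moved. The work goes in short steps, Python scripts to look and compute and a tool call to move; the robot and the scene stay as the last step left them, time stands still between calls to the robot, and variables do not carry over. Pictures are saved under pics/ and viewed, at most 10 in all, crops included, and the job is handed in when it is done.

Besides the shell and the picture viewer there is one more tool, called after "Request:" by a JSON object that holds its "fn" and its "kwargs". servo_tool: Moves the arm, as the interface text tells. Its arguments: {"type":"object","properties":{"deltas":{"type":"array","items":{"type":"array","items":{"type":"array","items":{"type":"number"}}}}},"required":["deltas"]}

```bash
mkdir -p pics; python3 - <<'E'
from station import bot
import cv2,numpy as np
for n in("top","scene"):
    i=bot.get_image(n);print(n,{k:(np.round(v,4).tolist()) for k,v in i.items() if k!="pixels"})
    cv2.imwrite(f"pics/{n}0.png",i["pixels"][:,:,::-1])
s=bot.sense();print(s["t"],s["tool_pos"],s["tcp_rot"],s["width"],s["force"])
E
```

```text
top {'fx': 456.8455, 'fy': 456.8455, 'cx': 278.5717, 'cy': 200.2761, 'xyz': [0.3541, 0.0881, 1.0066], 'attitude': [-2.1621, 2.1836, -0.1043]}
scene {'fx': 397.6311, 'fy': 397.6311, 'cx': 277.1838, 'cy': 209.2786, 'xyz': [-0.019, -0.4408, 0.6241], 'attitude': [-2.1018, 0.7842, -0.413]}
0.1 [0.21654332 0.53190694 0.23021403] [-0.60361995 -3.08231488  0.00314635] 0.08550761850769027 [-0.12580559 -0.48841445 -0.51575601]
```

View pics/top0.png

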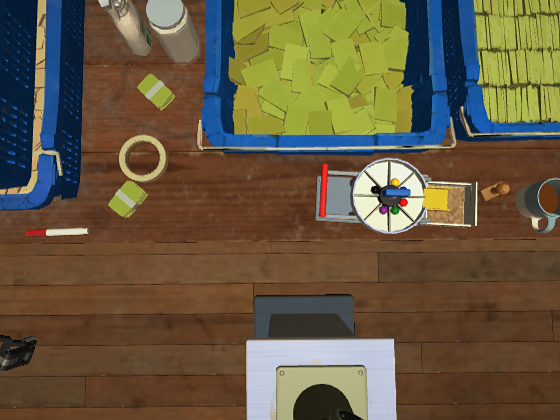

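View pics/scene0.png

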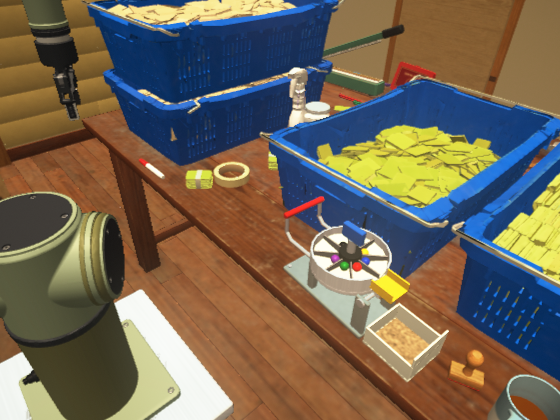

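The top view shows the dispenser with the lift bar near (323,190), wheel near (389,195) and spout near (436,199). The knob is blue at (397,192) and the red bead is near (403,202). I'll enlarge that area.

```bash
python3 - <<'E'
import cv2
i=cv2.imread("pics/top0.png")[145:245,305:485]
cv2.imwrite("pics/topc.png",cv2.resize(i,(792,440),interpolation=cv2.INTER_CUBIC))
E
```

```text
(no output)
```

View pics/topc.png

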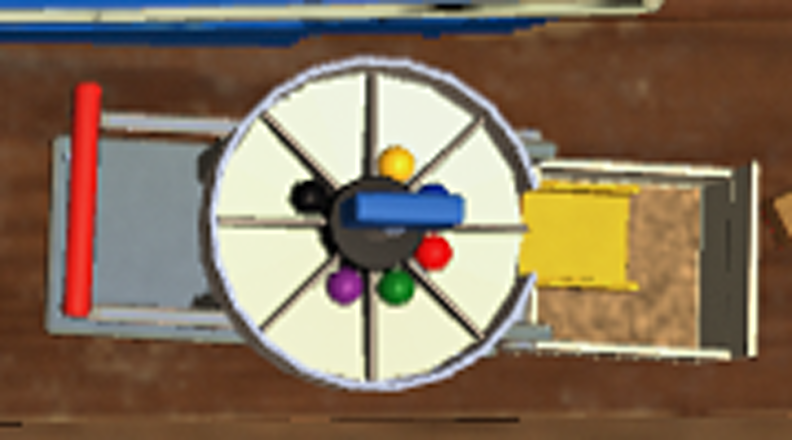

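The crop shows the bar's ends at (89,88) and (77,312), and spoke tips at (527,228), (217,220), (370,73) and (371,380). The spout's end corners are (637,188) and (632,288), the red bead is at (434,253), and the knob's top runs from (357,208) to (464,209).

```bash
cat > h.py <<'E'
import numpy as np
from scipy.spatial.transform import Rotation as R
from station import bot
K=dict(fx=456.8455,cx=278.5717,cy=200.2761,xyz=[0.3541,0.0881,1.0066],attitude=[-2.1621,2.1836,-0.1043])
def ray(u,v,z,i=K):
    d=R.from_rotvec(i["attitude"]).apply([(u-i["cx"])/i["fx"],(v-i["cy"])/i["fx"],1]);c=np.array(i["xyz"])
    return (c+d*(z-c[2])/d[2])[:2]
def crop(u,v,z,o=(305,145),s=4.4): return ray(o[0]+(u+.5)/s-.5,o[1]+(v+.5)/s-.5,z)
E
python3 - <<'E'
from h import *
P={n:crop(*a) for n,a in dict(bar1=(89,88,.15),bar2=(77,312,.15),s0=(527,228,.122),s4=(217,220,.122),s2=(370,73,.122),s6=(371,380,.122),
 sp1=(637,188,.1),sp2=(632,288,.1),red=(434,253,.108),k1=(357,208,.185),k2=(464,209,.185),tw1=(755,165,.058),tw2=(750,355,.058)).items()}
for k,v in P.items(): print(k,v.round(4))
b=(P['bar1']+P['bar2'])/2;c4=(P['s0']+P['s4']+P['s2']+P['s6'])/4;k=(P['k1']+P['k2'])/2
s=(P['sp1']+P['sp2'])/2
ang=lambda d:np.degrees(np.arctan2(d[1],d[0])).round(2)
print("bar",b,"c",c4,(P['s0']+P['s4'])/2,(P['s2']+P['s6'])/2,"knob",k,"spout",s)
print("-y dir:",ang(s-b),ang(c4-b),"tray",ang((P['tw1']+P['tw2'])/2-b),"bar+90:",ang(P['bar2']-P['bar1'])+90, "spout edge",ang(P['sp2']-P['sp1'])+90)
print("spoke",ang(P['s0']-P['s4']),ang(P['s6']-P['s2'])+90,"knob",ang(P['k2']-P['k1']),"red",ang(P['red']-c4),np.linalg.norm(P['red']-c4),np.linalg.norm(b-c4))
E
```

```text
bar1 [ 0.5031 -0.0013]
bar2 [0.4064 0.0057]
s0 [ 0.4434 -0.1968]
s4 [ 0.4483 -0.0598]
s2 [ 0.5135 -0.1296]
s6 [ 0.3769 -0.1256]
sp1 [ 0.4633 -0.2546]
sp2 [ 0.4178 -0.2503]
red [ 0.4339 -0.1591]
k1 [ 0.446  -0.1069]
k2 [ 0.4451 -0.1509]
tw1 [ 0.4789 -0.3272]
tw2 [ 0.3886 -0.3202]
bar [0.454743   0.00217165] c [ 0.44550862 -0.12795221] [ 0.44581219 -0.12828892] [ 0.44520506 -0.12761549] knob [ 0.44553283 -0.12893589] spout [ 0.44059162 -0.25245551]
-y dir: -93.18 -94.06 tray -93.69 bar+90: 265.85 spout edge 264.56
spoke -92.05 268.3 knob -91.11 red -110.42 0.033266585443439536 0.13045110782139324
```

Request:
{"fn": "servo_tool", "kwargs": {"deltas": [[[14.5,-41,2,-5.5,0.6],[14.5,-41,2,-5.5,0.6],[14.5,-41,2,-5.5,0.6],[14.5,-41,2,-5.5,0.6],[14.5,-41,2,-5.5,0.6],[14.5,-41,2,-5.5,0.6],[14.5,-41,2,-5.5,0.6],[14.5,-41,2,-5.5,0.6],[14.5,-41,2,-5.5,0.6],[14.5,-41,2,-5.5,0.6],[14.5,-41,2,-5.5,0.6],[14.5,-41,2,-5.5,0.6]]]}}

```text
t: 1.3
tool_pos: [0.3909, 0.0388, 0.2551]
tcp_rot: [-2.19, -2.252, -0.0]
force: [0.7, -0.4, -0.9]
width: 0.0513
grasp_force: 0.0
```

```bash
cat >> h.py <<'E'
def st():
    s=bot.sense();M=R.from_rotvec(s["tcp_rot"]).as_matrix()
    print("t",round(s["t"],2),"pos",s["tool_pos"].round(4),"yang",np.degrees(np.arctan2(M[1,1],M[0,1])).round(2),"w",round(s["width"],4),"gf",s["grasp_force"],"F",np.round(s["force"],1),"T",np.round(s["ft_torque"],2),"z",M[:,2].round(3),"q",np.round(s["q"],2))
E
python3 -c "from h import *;st()"
```

```text
t 1.3 pos [0.3909 0.0388 0.2551] yang 1.6 w 0.0513 gf 0.0 F [ 0.7 -0.4 -0.9] T [-0.01  0.    0.01] z [ 0.  0. -1.] q [-0.12 -0.22  1.92  0.    1.45 -0.15]
```

Request:
{"fn": "servo_tool", "kwargs": {"deltas": [[[13.7,-41.8,0,-1,0.6],[13.7,-41.8,0,-1,0.6],[13.7,-41.8,0,-1,0.6],[13.7,-41.8,0,0,0.6],[0,0,-20,0,0.6],[0,0,-20,0,0.6],[0,0,-20,0,0.6],[0,0,-20,0,0.6],[0,0,0,0,0.6]]]}}

```text
t: 2.2
tool_pos: [0.4429, -0.1254, 0.1719]
tcp_rot: [-2.239, -2.193, 0.004]
force: [-1.0, 0.7, 0.1]
width: 0.0512
grasp_force: 0.0
```

```bash
python3 - <<'E'
from h import *;import cv2
st()
a=bot.get_image("top")["pixels"][145:245,345:445,::-1];b=bot.get_image("scene")["pixels"][180:300,280:440,::-1]
cv2.imwrite("pics/g1.png",np.hstack([cv2.resize(a,(400,400)),cv2.resize(b,(400,400*120//160)) if 0 else cv2.resize(b,(400,300)).repeat(1,0) if 0 else cv2.copyMakeBorder(cv2.resize(b,(400,300)),0,100,0,0,0)]))
E
```

```text
t 2.2 pos [ 0.4429 -0.1254  0.1719] yang -1.17 w 0.0512 gf 0.0 F [-1.   0.7  0.1] T [-0.01 -0.03 -0.03] z [-0.007  0.004 -1.   ] q [-0.46  0.03  1.87  0.    1.25 -0.44]
```

View pics/g1.png

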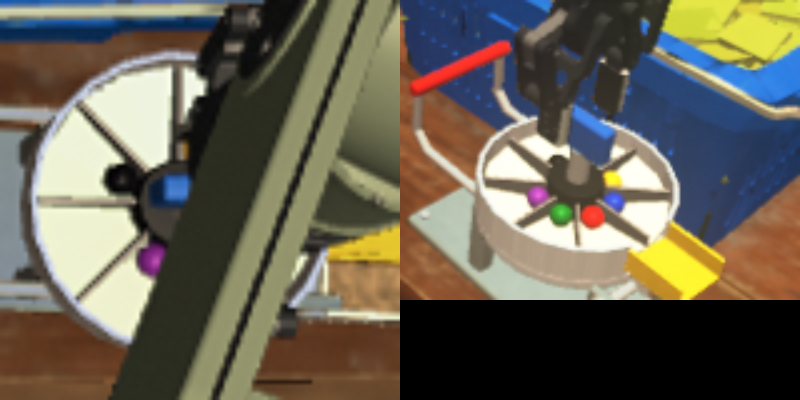

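The fingers stand either side of the blue knob, with the basket well clear. I'll go down and close.

Request:
{"fn": "servo_tool", "kwargs": {"deltas": [[[0,0,-10,0,0.6],[0,0,-9,0,0.6],[0,0,0,0,0.6],[0,0,0,0,0.3],[0,0,0,0,0.15],[0,0,0,0,0],[0,0,0,0,0],[0,0,0,0,0],[0,0,0,0,0],[0,0,0,0,0]]]}}

```text
t: 3.3
tool_pos: [0.4462, -0.1269, 0.1569]
tcp_rot: [2.243, 2.198, 0.001]
force: [-0.0, 1.3, 4.8]
width: 0.0118
grasp_force: 71.8
```

```bash
python3 -c "from h import *;st()"
```

```text
t 3.3 pos [ 0.4462 -0.1269  0.1569] yang -1.16 w 0.0118 gf 71.77499458193779 F [-0.   1.3  4.8] T [0.07 0.06 0.02] z [ 0.001 -0.    -1.   ] q [-0.46  0.05  1.88  0.    1.21 -0.44]
```

Request:
{"fn": "servo_tool", "kwargs": {"deltas": [[[0,0,0,2.7,0],[0,0,0,4,0],[0,0,0,4,0],[0,0,0,4,0],[0,0,0,3,0],[0,0,0,2,0],[0,0,0,0,0],[0,0,0,0,0]]]}}

```text
t: 4.1
tool_pos: [0.4453, -0.127, 0.1569]
tcp_rot: [-1.834, -2.55, 0.002]
force: [-3.9, 0.8, 7.9]
width: 0.0121
grasp_force: 72.4
```

```bash
python3 -c "from h import *;st()"
```

```text
t 4.1 pos [ 0.4453 -0.127   0.1569] yang 18.54 w 0.0121 gf 72.38861918449402 F [-3.9  0.8  7.9] T [0.02 0.52 0.04] z [-0.001 -0.001 -1.   ] q [-0.46  0.05  1.89 -0.    1.21 -0.79]
```

Request:
{"fn": "servo_tool", "kwargs": {"deltas": [[[0,0,0,0,0.4],[0,0,0,0,0.6],[0,0,0,0,0.6],[0,0,0,0,0.6],[0,0,15,0,0.6],[0,0,25,0,0.6],[0,0,30,0,0.6],[1,17,0,8.5,0.6],[1,17,0,8.5,0.6],[1,17,0,8.5,0.6],[1,17,0,8.5,0.6],[2,20,0,8.5,0.6]]]}}

```text
t: 5.3
tool_pos: [0.4515, -0.0381, 0.226]
tcp_rot: [-0.777, -3.044, 0.0]
force: [0.1, 0.2, -0.3]
width: 0.0511
grasp_force: 0.0
```

Request:
{"fn": "servo_tool", "kwargs": {"deltas": [[[1,14,0,8.4,0.6],[1,14,0,8.4,0.6],[1,15,0,8.2,0.6],[0,0,0,0,0.6],[0,0,0,0,0.6]]]}}

```text
t: 5.8
tool_pos: [0.4546, 0.0042, 0.2261]
tcp_rot: [-0.112, -3.139, 0.001]
force: [-0.4, 0.2, 0.7]
width: 0.0513
grasp_force: 0.0
```

```bash
python3 - <<'E'
from h import *;import cv2
st()
a=bot.get_image("top")["pixels"][145:245,305:485,::-1]
cv2.imwrite("pics/g2.png",cv2.resize(a,(792,440),interpolation=cv2.INTER_CUBIC))
E
```

```text
t 5.8 pos [0.4546 0.0042 0.2261] yang 85.92 w 0.0513 gf 0.0 F [-0.4  0.2  0.7] T [ 0.01 -0.04  0.  ] z [-0. -0. -1.] q [-0.18 -0.05  1.83 -0.    1.36 -1.68]
```

View pics/g2.png

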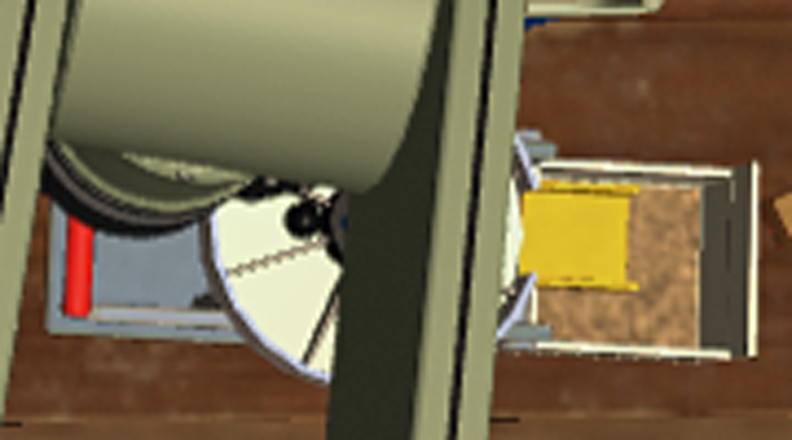

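The arm hides most of the wheel, but spoke tips at (229,272) and (307,362) are visible. I'll work out the angle from these and check the scene view.

```bash
python3 - <<'E'
from h import *;import cv2
c=np.array([.4455,-.128])
for p in[(229,272),(307,362)]:
    d=crop(*p,.122)-c;print(np.degrees(np.arctan2(d[1],d[0])),np.linalg.norm(d))
b=bot.get_image("scene")["pixels"][160:340,260:460,::-1]
cv2.imwrite("pics/g3.png",cv2.resize(b,(660,594),interpolation=cv2.INTER_CUBIC))
E
```

```text
107.77486193059624 0.06672324647138428
153.36944162176215 0.06756491603288375
```

View pics/g3.png

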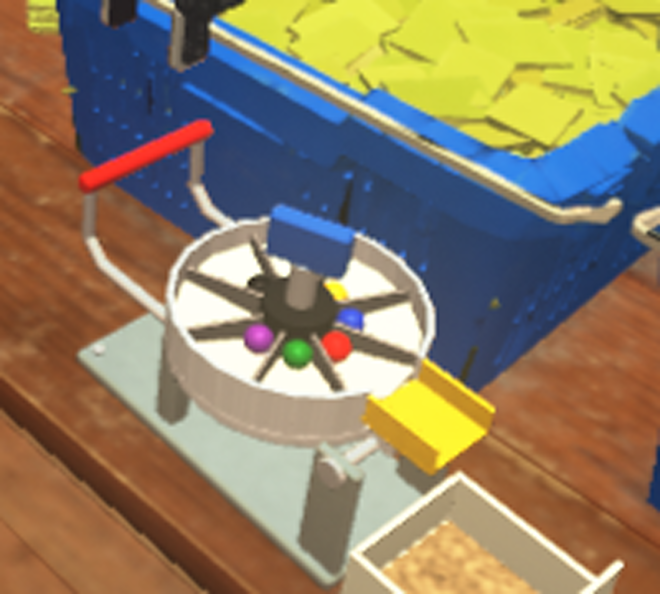

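The spokes are within about 0.5° of square, and the red bead's compartment faces the spout. Next is the lift bar.

Request:
{"fn": "servo_tool", "kwargs": {"deltas": [[[0,0,-25,0,0.6],[0,0,-25,0,0.6],[0,0,-25,0,0.6],[0,0,-14,0,0.6],[0,0,-6,0,0.6],[0,0,0,0,0.4],[0,0,0,0,0.2],[0,0,0,0,0],[0,0,0,0,0],[0,0,0,0,0],[0,0,0,0,0]]]}}

```text
t: 7.0
tool_pos: [0.4556, 0.0019, 0.1326]
tcp_rot: [0.108, 3.137, -0.008]
force: [-0.7, -6.2, -0.7]
width: 0.0098
grasp_force: 58.4
```

```bash
python3 - <<'E'
from h import *
st()
t=np.linspace(0,.5,13);y=.207*np.cos(t)-.062*np.sin(t);z=.207*np.sin(t)+.062*np.cos(t)
for a,b in zip(np.diff(y),np.diff(z)):print((1e3*np.array([a*.07,a*.998,b])).round(1).tolist())
E
```

```text
t 7.0 pos [0.4556 0.0019 0.1326] yang 86.06 w 0.0098 gf 58.39084982872009 F [-0.7 -6.2 -0.7] T [-1.06  0.07  0.08] z [ 0.002 -0.005 -1.   ] q [-0.18  0.06  1.93 -0.01  1.15 -1.68]
[-0.2, -2.8, 8.6]
[-0.2, -3.1, 8.4]
[-0.2, -3.5, 8.3]
[-0.3, -3.8, 8.2]
[-0.3, -4.1, 8.0]
[-0.3, -4.5, 7.8]
[-0.3, -4.8, 7.6]
[-0.4, -5.1, 7.4]
[-0.4, -5.4, 7.2]
[-0.4, -5.7, 7.0]
[-0.4, -6.0, 6.7]
[-0.4, -6.3, 6.5]
```

Request:
{"fn": "servo_tool", "kwargs": {"deltas": [[[-0.2,-2.8,8.6,0,0],[-0.2,-3.1,8.4,0,0],[-0.2,-3.5,8.3,0,0],[-0.3,-3.8,8.2,0,0],[-0.3,-4.1,8.0,0,0],[-0.3,-4.5,7.8,0,0],[-0.3,-4.8,7.6,0,0],[-0.4,-5.1,7.4,0,0],[-0.4,-5.4,7.2,0,0],[-0.4,-5.7,7.0,0,0],[-0.4,-6.0,6.7,0,0],[-0.4,-6.3,6.5,0,0]]]}}

```text
t: 8.2
tool_pos: [0.4521, -0.0504, 0.2242]
tcp_rot: [0.108, 3.136, 0.003]
force: [5.2, 0.7, -4.2]
width: 0.0099
grasp_force: 58.3
```

Request:
{"fn": "servo_tool", "kwargs": {"deltas": [[[0,0,0,0,0],[0,0,0,0,0],[0,0,0,0,0],[0,0,0,0,0],[0,0,0,0,0],[0,0,0,0,0],[0,0,0,0,0],[0,0,0,0,0],[0,0,0,0,0],[0,0,0,0,0]]]}}

```text
t: 9.2
tool_pos: [0.4521, -0.0499, 0.2236]
tcp_rot: [0.108, 3.137, 0.002]
force: [5.1, 2.3, -1.4]
width: 0.0099
grasp_force: 58.9
```

```bash
python3 - <<'E'
from h import *;import cv2
st()
b=bot.get_image("scene")["pixels"][160:400,240:460,::-1]
cv2.imwrite("pics/g4.png",cv2.resize(b,(550,600),interpolation=cv2.INTER_CUBIC))
E
```

```text
t 9.2 pos [ 0.4521 -0.0499  0.2236] yang 86.06 w 0.0099 gf 58.885855078697205 F [ 5.1  2.3 -1.4] T [ 0.44 -0.85 -0.02] z [ 0.003  0.001 -1.   ] q [-0.3  -0.05  1.83  0.    1.36 -1.8 ]
```

View pics/g4.png

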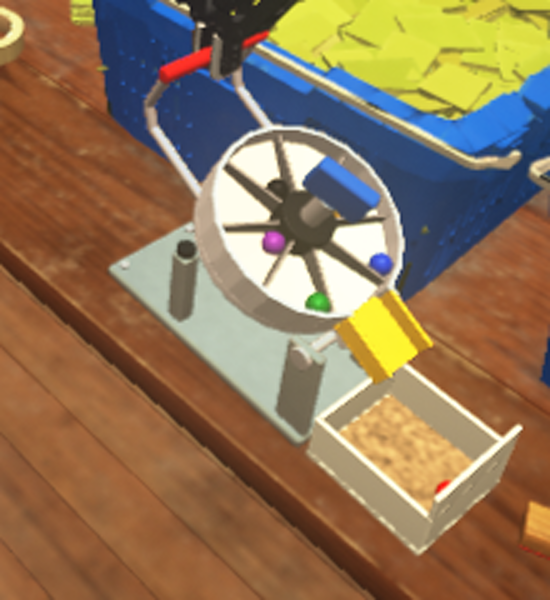

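The red bead lies in the tray at (443,488), and the others are still in the wheel. I'll lower the deck by the same path.

Request:
{"fn": "servo_tool", "kwargs": {"deltas": [[[0.4,6.3,-6.5,0,0],[0.4,6.0,-6.7,0,0],[0.4,5.7,-7.0,0,0],[0.4,5.4,-7.2,0,0],[0.4,5.1,-7.4,0,0],[0.3,4.8,-7.6,0,0],[0.3,4.5,-7.8,0,0],[0.3,4.1,-8.0,0,0],[0.3,3.8,-8.2,0,0],[0.2,3.5,-8.3,0,0],[0.2,3.1,-8.4,0,0],[0.2,2.8,-8.0,0,0]]]}}

```text
t: 10.45
tool_pos: [0.4556, 0.002, 0.1347]
tcp_rot: [0.105, 3.14, -0.011]
force: [-19.8, -10.8, 59.9]
width: 0.0099
grasp_force: 66.1
```

Request:
{"fn": "servo_tool", "kwargs": {"deltas": [[[0,0,0,0,0],[0,0,0,0,0],[0,0,0,0,0],[0,0,0,0,0.2],[0,0,0,0,0.5],[0,0,0,0,0.6],[0,0,0,0,0.6],[0,0,0,0,0.6],[0,0,20,0,0.6],[0,0,30,0,0.6],[0,0,30,0,0.6],[0,0,20,0,0.6]]]}}

```text
t: 11.65
tool_pos: [0.4554, 0.0043, 0.2338]
tcp_rot: [0.108, 3.138, -0.001]
force: [1.1, -0.6, -0.2]
width: 0.0511
grasp_force: 0.0
```

Request:
{"fn": "servo_tool", "kwargs": {"deltas": [[[-10,30,0,0,0.6],[-15,40,0,0,0.6],[-15,40,0,0,0.6],[-15,40,0,0,0.6],[-15,40,0,0,0.6],[0,0,0,0,0.6],[0,0,0,0,0.6],[0,0,0,0,0.6]]]}}

```text
t: 12.45
tool_pos: [0.385, 0.1936, 0.2317]
tcp_rot: [-0.11, -3.139, 0.001]
force: [0.2, 0.5, 0.0]
width: 0.0516
grasp_force: 0.0
```

```bash
python3 - <<'E'
from h import *;import cv2
st()
b=bot.get_image("top")["pixels"][145:245,305:485,::-1]
cv2.imwrite("pics/g5.png",cv2.resize(b,(792,440),interpolation=cv2.INTER_CUBIC))
E
```

```text
t 12.45 pos [0.385  0.1936 0.2317] yang 86.0 w 0.0516 gf 0.0 F [0.2 0.5 0. ] T [-0.02 -0.01 -0.02] z [-0.    -0.001 -1.   ] q [ 0.27 -0.11  1.87 -0.    1.38 -1.24]
```

View pics/g5.png

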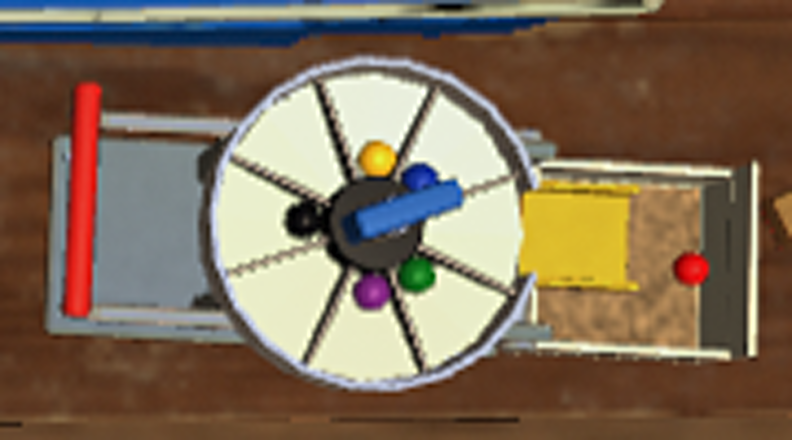

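The red bead is in the tray at (691,268). The other five are in the wheel, the deck is at rest with the bar back where it started, and the arm is clear.

```bash
python3 -c "from station import bot;print(bot.hand_in())"
```

```text
the job is handed in; nothing more can be done
None
```

The red bead is in the white tray, the other five are still in the wheel, the deck is back at rest with the bar released, and the job was handed in at about 12.5 s; the wrist force read 60 N (limit 120 N) as the deck came down onto its rest.

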